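# Press a snap lid home with a toggle clamp

### The arm

A 6-joint arm with a two-finger parallel gripper is mounted at the origin on a cart in front of the work surface, level with it; the furniture and walls round the work are solid. World frame = base frame: x ahead of the robot, y to its left, z up, the work surface at z = 0. Lengths are in m, angles in rad, forces in N, time in s.
With the tool pointing down it reaches from about 0.325 to 0.9 m from the base axis. Payload 6.1 kg.
Tool frame: the origin (TCP) lies on the centre line of the jaws, within the pads' length; the fingertips stand 11 mm ahead of it and the grasp point (between the pads) lies 8 mm behind it (manip.nose_length is the distance from the TCP to the fingertips, in m); z points along the fingers, y is the line along which they close (so a half turn about z gives the same grasp; the last joint's range is limited). The gripper opens to 87 mm and grips with 3 to 60 N. Pads are 19 mm wide; open, the fingers measure 117 mm over their backs; the gripper's body (75 mm by 190 mm) begins 51 mm behind the grasp point.
Start: joints at [-1.31, 0.22, 1.526, -0, 1.395, -0.126], TCP at [0.236, -0.579, 0.234] pointing down, gripper open.
Joint ranges: [-2.98, 2.98], [-0.91, 2.08], [0.09, 2.57], [-1.24, 4.39], [0.2, 2.65], [-2.68, 2.68]. Speed limits (rad/s): [2.57, 2.57, 3.01, 3.14, 3.14, 3.14].

### API

Orientations are given as a unit quaternion [x, y, z, w].
In Python, from bench import manip gives the robot as it stands.
- The arm moves only by the shell command python3 -m handwheel 'ROWS'. ROWS is JSON, a list of rows, each a list of 3 entries, a list of its own where there are three numbers: the turn, a rotation vector about the tool's x, y, z in degrees, then the shift along the tool's x, y, z in mm, then the opening in per cent of the stroke, from 0 (shut) to 100 (fully open). In form: [[[ax, ay, az], [dx, dy, dz], hand], ...]. A call has 1 to 20 rows; each row is the pose to reach, as a shift and turn from the pose commanded when the call began, along the tool's axes at that moment; what a row does not reach only later rows make up. A row lasts 1/12 s, in which the tool goes at most 41.7 mm and 7.16 degrees, less where a joint would pass 70% of its speed; a pose out of reach is approached as far as the arm can. A call with a gripper value outside its range is refused whole. The fingers move at their own pace and stop on an object; the grip force is fixed at half the most. Time passes only in rows, so rows that repeat a pose let the fingers close. It gives the time, the measured TCP pose, the force, the opening and the grip force at its end, in the units of the state.
- manip.get_obs(): the state, without advancing time (a new reading comes with each control period).
- manip.get_image(name): name is "side" or "top"; returns (picture, depth): 384x512x3 uint8, red, green, blue; 384x512 float32, m along the optical axis (not along the pixel's ray), 0 where there is no reading.
- manip.camera_model(name): a dict with "fx", "fy", "cx", "cy" (pixels), "extrinsics" (4x4, takes a point from camera to world coordinates). Camera axes: x right, y down, z forward; pixel columns grow to the right and rows downward; lengths in m; the calibration is good to about 2 mm. A picture is of the moment at which its call begins. camera_model takes no time and is no camera call.
- manip.finish_job(): hands the job in; it is judged then, once.
The state is a dict: "clock": time; "q": joint angles; "qvel": joint speeds; "joint_efforts": joint torques, N m; "position": TCP position; "tcp_rot": TCP orientation; "ft_force": force on the tool from outside, world axes, zero at the start; "moment": the same for the moment, N m; "opening": opening from 0.0 (shut) to 1.0 (fully open); "grasp_force": force on a finger pad.
Only numpy, scipy, OpenCV 4.12 (cv2) and the standard library are available. Lean on these libraries where they do the work, as an engineer would, in place of code of your own. Each camera call takes 0.05 s, during which the arm holds its last target. There are 200 camera calls.

### The job

Two lid presses stand on the table; one holds a meal box whose clear snap lid still stands proud of the rim. Swing that press's toggle clamp firmly all the way over until it stops, so that it presses the lid home, then swing its handle back until it is fully open again, and let go. Leave the other press, which holds a box without a lid, as it is, and do not press the lid with the gripper.

Things in the scene. Friction and masses are not known exactly. Their poses are not given: they have to be found in the camera images.
- press_handle (a joint): Hinge of the clamp handle of the press whose box has a lid. 0 = open stop: handle leans 1.15 rad from upright, away from the box. 1.20 = 0.05 rad past upright, towards the box. It swings the clamp arm (0: arm stands up; the lid is pushed from 1.09 and home at about 1.17, stopping the arm). Let go above about 0.45 it drops onto the lid, below it stays or falls open. Pressing takes 6 N at the grip.
- press_pivot (a point): Middle of that handle's hinge axis, fixed to the press, 105 mm above the table. x is level and points towards the box, y is the hinge axis, z is up. Steel cheeks beside it: 37 mm wide, tops 117 mm above the table. The press's aluminium plate, 230 (x) x 215 (y) x 12 mm, is centred 70 mm ahead (+x) of it. The raised arm reaches 0.21 m above the table.
- press_grip (a point): Centre of the black cross grip at the handle's end: cylinder 22 mm thick, 34 mm long, lying along the hinge axis (its y), 120 mm from the pivot. Pinched from above on its two end faces it turns between the fingers. Swings in the pivot's x-z plane from 110 mm behind, 49 mm above the pivot (open) to 6 mm ahead, 120 mm above (clamped). Shaft below it 14 x 10 mm; free beside it.
- lid_top (a point): Centre of the top of the clear snap lid (128 x 186 x 9 mm) on the meal box in that press. It stands 82 mm above the table before pressing and 73 mm when pressed home.
- lid_seat (a joint): How far that lid has been pressed down onto its box: 0 = standing proud, 0.009 m = home. It stays where it is pressed.
- lid: The same lid; origin at the centre of its underside.
- lidded_box: Meal box with rice (134 x 190 x 57 mm) in the nest of that press, with the lid on it; origin at the centre of its underside.
- spare_handle (a joint): Handle of the other, identical press, which holds a rice box without a lid: not to be operated. 0 = fully open.
- open_box: Rice box without a lid (134 x 190 x 61 mm) in the other press; origin at the centre of its underside.

How it is judged:
On the way:
1. the clamp is swung over centre onto the lid and has pressed it home (value of joint press_handle above 1 rad and value of joint lid_seat above 0.0055 m), for 0.2 s.
At the end, for the whole second after the job is handed in: The handle of the press is back open (joint below 0.25 rad) and at rest, the lid is pressed down by at least 5.5 of its 9 mm, its box is within 15 mm of where it stood and at rest, and the other press's handle is still open (below 0.3 rad) (value of joint press_handle below 0.25 rad and value of joint lid_seat above 0.0055 m and distance of lidded_box from where it was at the start of the episode below 0.015 m and value of joint spare_handle below 0.3 rad and velocity of joint press_handle between -0.1 and 0.1 rad/s and linear speed of lidded_box below 0.02 m/s); the robot touches nothing.
It fails at once if the other press is operated (value of joint spare_handle above 0.4 rad).
It fails at once if a box is knocked out of its place (moved over 20 mm) (distance of any of lidded_box, open_box from where it was at the start of the episode above 0.02 m).
It fails at once if the lid is pressed with the gripper instead of the clamp (contact force between the fingers and lid above 3 N).
It also fails if it takes over 38 s, if anything falls off the work surface, if the arm or the gripper's body presses on something with over 40 N, if the wrist force passes 120 N, or if a joint passes its speed limit or range.

## Working session

There is one attempt and no reset: what is moved stays moved. The work goes in short steps, Python scripts to look and compute and a shell command to move; the robot and the scene stay as the last step left them, time stands still between calls to the robot, and variables do not carry over. Pictures are saved under pics/ and viewed, at most 10 in all, crops included, and the job is handed in when it is done.

```bash
mkdir -p pics; cat > h.py <<'E'
import numpy as np, cv2
from bench import manip
def grab(n,tag):
    im,d=manip.get_image(n); cv2.imwrite(f'pics/{tag}.png',im[:,:,::-1]); np.save(f'pics/{tag}.npy',d); return im,d
def pts(n,d):
    m=manip.camera_model(n); v,u=np.mgrid[:d.shape[0],:d.shape[1]]
    P=np.stack([(u-m['cx'])/m['fx']*d,(v-m['cy'])/m['fy']*d,d],-1)
    E=np.array(m['extrinsics']); return P@E[:3,:3].T+E[:3,3]
E
python3 - <<'E'
from h import *
for n in('top','side'): grab(n,n+'1'); print(np.round(manip.camera_model(n)['extrinsics'],3).tolist())
a=[cv2.imread(f'pics/{n}1.png') for n in('top','side')]
o=manip.get_obs(); print(o['clock'],o['position'],o['tcp_rot'])
E
```

```text
[[0.009, -0.988, 0.156, 0.401], [-1.0, -0.011, -0.011, -0.008], [0.013, -0.156, -0.988, 1.108], [0.0, 0.0, 0.0, 1.0]]
[[-0.967, -0.127, 0.222, 0.276], [-0.255, 0.415, -0.873, 1.096], [0.019, -0.901, -0.433, 0.661], [0.0, 0.0, 0.0, 1.0]]
0.1 [ 0.23562868 -0.57828338  0.23252845] [ 9.81351917e-01  1.92217621e-01 -7.63579773e-05 -8.91895048e-04]
```

View pics/top1.png

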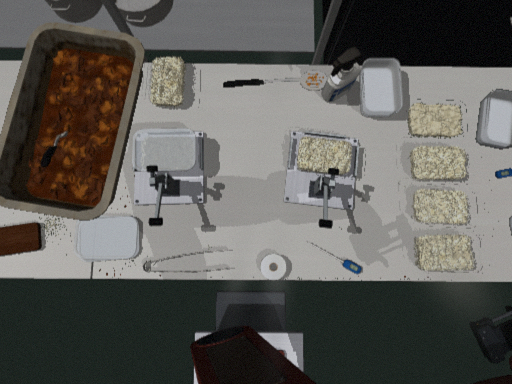

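View pics/side1.png

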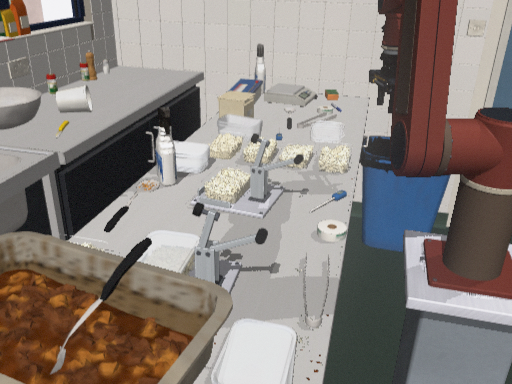

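The top picture shows the lidded press on the left, around px (168,165), with its grip at about (156,221). The open rice press is on the right, around (322,170). Next I'll measure the lidded one.

```bash
python3 - <<'E'
from h import *
im=cv2.imread('pics/top1.png'); d=np.load('pics/top1.npy'); P=pts('top',d)
cv2.imwrite('pics/c1.png',cv2.resize(im[115:240,120:220],None,fx=6,fy=6,interpolation=cv2.INTER_CUBIC)[:750:1][:,:][::1][75:675])
dark=(im.max(2)<45)
for z0,z1,n in((.13,.19,'grip/pads'),):
    m=dark&(P[...,2]>z0)&(P[...,2]<z1)
    m[:115]=0;m[240:]=0;m[:,:120]=0;m[:,220:]=0
    k,l,s,c=cv2.connectedComponentsWithStats(m.astype('uint8'))
    for i in range(1,k):
        if s[i,4]>5: print(s[i],c[i],np.median(P[l==i],0).round(4),P[l==i].max(0).round(3),P[l==i].min(0).round(3))
# plate
z=P[...,2]; sub=np.zeros_like(dark); sub[115:240,120:220]=1
for a,b in((.006,.018),(.075,.09),(.10,.135)):
    m=(sub&(z>a)&(z<b)).astype('uint8'); k,l,s,c=cv2.connectedComponentsWithStats(m); i=1+s[1:,4].argmax()
    q=P[l==i]; r=cv2.minAreaRect((q[:,:2]*1000).astype('float32')); print(a,s[i,4],r,np.median(q,0).round(4))
E
```

```text
[156 176   6   7  35] [158.42857143 178.77142857] [0.5759 0.2466 0.1612] [0.589 0.248 0.186] [0.563 0.246 0.131]
[149 216  14  10  96] [155.4375     220.92708333] [0.4626 0.2484 0.1627] [0.477 0.265 0.168] [0.452 0.233 0.148]
0.006 1437 ((640.4686279296875, 225.8842315673828), (227.64993286132812, 152.8762969970703), 2.042541265487671) [0.5903 0.1891 0.0119]
0.075 2367 ((679.5704345703125, 257.6705322265625), (129.19761657714844, 186.36767578125), 2.2397937774658203) [0.6806 0.2566 0.0783]
0.1 271 ((702.7656860351562, 368.9305419921875), (24.1341609954834, 136.25173950195312), 82.22663879394531) [0.7245 0.3643 0.1226]
```

View pics/c1.png

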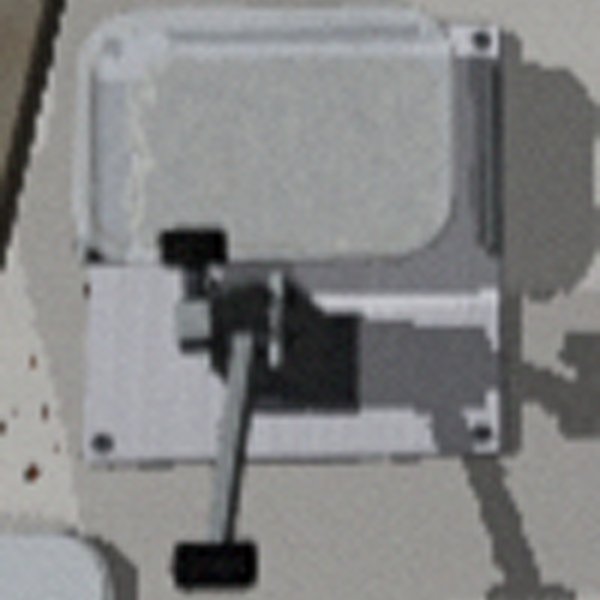

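The crop shows the clear lid over the rice, the grip at crop (215,565), the pivot ahead of it at about (245,330), and the press yawed about 2°. Putting the grip at (0.464, 0.249, 0.154) and the pivot at about (0.574, 0.253, 0.105) gives a line that passes through the lid centre and the plate, matching the sizes given.

```bash
cat >> h.py <<'E'
from scipy.spatial.transform import Rotation as R
YAW=np.radians(2.1)
def plan(targets,yaw=YAW):
    o=manip.get_obs(); r=R.from_quat(o['tcp_rot']); p=o['position']
    rt=R.from_matrix(np.array([[np.cos(yaw),np.sin(yaw),0],[np.sin(yaw),-np.cos(yaw),0],[0,0,-1]]).T.T)
    print('t',round(o['clock'],2),'p',p.round(4),'F',o['ft_force'].round(1),'turn',(r.inv()*rt).as_rotvec(degrees=True).round(2))
    for t in targets: print('->',np.round(t,4),(r.inv().apply(np.array(t)-p)*1000).round(1))
E
python3 -c "
from h import *
plan([[.464,.249,.26],[.464,.249,.146]])"
```

```text
t 0.1 p [ 0.2356 -0.5783  0.2325] F [ 0.9  0.1 -0.1] turn [-1.000e-01  1.000e-02  2.006e+01]
-> [0.464 0.249 0.26 ] [ 523.6 -680.   -26.2]
-> [0.464 0.249 0.146] [ 523.6 -679.8   87.8]
```

```bash
python3 -m handwheel '[[[0,0,0],[0,0,-26],100],[[0,0,20],[520,-676,-26],100],[[0,0,20],[520,-676,-26],100],[[0,0,20],[520,-676,-26],100],[[0,0,20],[520,-676,-26],100],[[0,0,20],[520,-676,-26],100],[[0,0,20],[520,-676,-26],100],[[0,0,20],[520,-676,-26],100],[[0,0,20],[520,-676,-26],100],[[0,0,20],[520,-676,-26],100],[[0,0,20],[520,-676,-26],100],[[0,0,20],[520,-676,-26],100],[[0,0,20],[520,-676,-26],100],[[0,0,20],[520,-676,-26],100],[[0,0,20],[520,-676,-26],100],[[0,0,20],[520,-676,-26],100],[[0,0,20],[520,-676,-26],100],[[0,0,20],[520,-676,-26],100],[[0,0,20],[520,-676,-26],100],[[0,0,20],[520,-676,-26],100]]'
python3 -c "
from h import *
print(manip.get_obs()['q'])
plan([[.464,.249,.26],[.464,.249,.146]])"
```

```text
clock: 1.77
position: [0.4459, 0.1867, 0.2593]
tcp_rot: [1.0, 0.019, -0.0, 0.0]
ft_force: [0.4, -1.0, 0.3]
opening: 0.997
grasp_force: 0.0
[ 2.33388496e-01 -1.41935793e-01  1.85138987e+00 -1.41635932e-04
  1.43219961e+00  1.76591170e+00]
t 1.77 p [0.4459 0.1867 0.2593] F [ 0.4 -1.   0.3] turn [0.01 0.   0.09]
-> [0.464 0.249 0.26 ] [ 20.5 -61.5  -0.7]
-> [0.464 0.249 0.146] [ 20.5 -61.5 113.3]
```

```bash
python3 -m handwheel '[[[0,0,0],[0,0,0],100],[[0,0,0],[0,0,0],100],[[0,0,0],[0,0,0],100]]'
python3 -c "
from h import *
plan([[.464,.249,.26],[.464,.249,.146]])
im,d=grab('side','s2'); "
```

```text
clock: 2.02
position: [0.4455, 0.1843, 0.2589]
tcp_rot: [1.0, 0.019, -0.001, 0.0]
ft_force: [-0.6, 0.4, 0.0]
opening: 0.996
grasp_force: 0.0
t 2.02 p [0.4455 0.1843 0.2589] F [-0.6  0.4  0. ] turn [0.05 0.09 0.13]
-> [0.464 0.249 0.26 ] [ 21.  -64.   -1.2]
-> [0.464 0.249 0.146] [ 21.1 -64.1 112.8]
```

Going above the grip, then checking against both cameras before descending.

```bash
python3 -m handwheel '[[[0,0,0],[21,-64,-1],100],[[0,0,0],[21,-64,-1],100],[[0,0,0],[21,-64,20],100],[[0,0,0],[21,-64,50],100],[[0,0,0],[21,-64,50],100],[[0,0,0],[21,-64,50],100]]'
python3 - <<'E'
from h import *
plan([[.464,.249,.146]])
im,d=grab('side','s3'); P=pts('side',d)
E=np.array(manip.camera_model('side')['extrinsics']); m=manip.camera_model('side')
def px(p):
    c=E[:3,:3].T@(np.array(p)-E[:3,3]); return m['cx']+m['fx']*c[0]/c[2],m['cy']+m['fy']*c[1]/c[2]
u,v=map(int,px([.464,.249,.154])); print(u,v)
dk=(im.max(2)<45)&(np.hypot(P[...,0]-.464,P[...,1]-.249)<.04)&(abs(P[...,2]-.154)<.02)
q=P[dk]; print(len(q),q.min(0).round(4),q.max(0).round(4),np.median(q,0).round(4))
x0,y0=max(u-90,0),max(v-75,0)
cv2.imwrite('pics/c3.png',cv2.resize(im[y0:y0+140,x0:x0+180,::-1],None,fx=4,fy=4,interpolation=cv2.INTER_CUBIC))
E
```

```text
clock: 2.57
position: [0.4635, 0.2473, 0.2083]
tcp_rot: [1.0, 0.018, -0.002, 0.001]
ft_force: [-0.1, 0.1, 0.8]
opening: 1.001
grasp_force: 0.0
t 2.57 p [0.4635 0.2473 0.2083] F [-0.1  0.1  0.8] turn [ 0.08  0.23 -0.06]
-> [0.464 0.249 0.146] [ 0.8 -1.8 62.2]
260 235
3 [0.4523 0.2603 0.153 ] [0.4638 0.2648 0.1668] [0.4614 0.2643 0.1616]
```

View pics/c3.png

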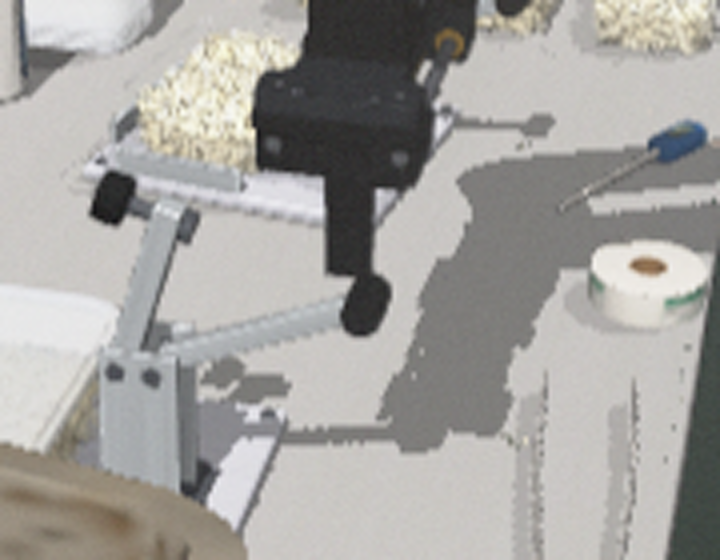

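The side crop shows the near end face of the grip at about crop (375,308), full-image (264,237). The near finger stands above it with its tip at crop (350,272). Checking the grip's x and z from that face pixel.

```bash
python3 - <<'E'
from h import *
d=np.load('pics/s3.npy'); P=pts('side',d)
im=cv2.imread('pics/s3.png')
m=np.zeros(d.shape,bool); m[226:247,254:270]=1
m&=(im.max(2)<75)&(abs(P[...,1]-.255)<.03)&(P[...,2]<.172)&(P[...,2]>.135)
q=P[m]; print(len(q),np.percentile(q,[3,50,97],axis=0).round(4))
f=q[q[:,1]>.258]; print('face',len(f),f.mean(0).round(4),f.min(0).round(4),f.max(0).round(4))
E
```

```text
129 [[0.4525 0.2414 0.1478]
 [0.4611 0.2635 0.1617]
 [0.4699 0.2678 0.1662]]
face 84 [0.4616 0.2647 0.1574] [0.4523 0.2582 0.1456] [0.4717 0.2686 0.1668]
```

The face centre is about (0.462, 0.266, 0.156), within 2 mm of my estimate. Descend and pinch.

```bash
python3 -m handwheel '[[[0,0,0],[0,-2,30],100],[[0,0,0],[0,-2,50],100],[[0,0,0],[0,-2,61],100],[[0,0,0],[0,-2,61],100],[[0,0,0],[0,-2,61],20],[[0,0,0],[0,-2,61],20],[[0,0,0],[0,-2,61],20],[[0,0,0],[0,-2,61],20],[[0,0,0],[0,-2,61],20],[[0,0,0],[0,-2,61],20],[[0,0,0],[0,-2,61],20],[[0,0,0],[0,-2,61],20]]'
python3 - <<'E'
from h import *
piv=np.array([.574,.253,.105]); ex=np.array([np.cos(YAW),np.sin(YAW),0])
T=[]
p=manip.get_obs()['position']; g=p+[0,0,.008]; v=g-piv; print('r',np.hypot(v@ex,v[2]),'ang',np.arctan2(v@ex,v[2])+1.15)
plan([])
x0,z0=-.12*np.sin(1.15),.12*np.cos(1.15)
for a in np.arange(0.1,1.25,.1): print(round(a,2),np.round([1000*(.12*np.sin(a-1.15)-x0),1000*(.12*np.cos(a-1.15)-z0)],1))
E
```

```text
clock: 3.62
position: [0.4646, 0.2512, 0.1486]
tcp_rot: [1.0, 0.019, 0.0, -0.0]
ft_force: [-0.6, 0.5, 0.2]
opening: 0.477
grasp_force: 0.0
r 0.12097149195356278 ang 0.019987257666227443
t 3.62 p [0.4646 0.2512 0.1486] F [-0.6  0.5  0.2] turn [-0.   -0.    0.07]
0.1 [ 5.4 10.7]
0.2 [11.9 20.8]
0.3 [19.4 30.2]
0.4 [27.7 38.8]
0.5 [36.9 46.5]
0.6 [46.8 53.3]
0.7 [57.3 59. ]
0.8 [68.4 63.7]
0.9 [79.8 67.3]
1.0 [91.6 69.6]
1.1 [103.5  70.8]
1.2 [115.5  70.8]
```

```bash
python3 -m handwheel '[[[0,0,0],[0,0,0],20],[[0,0,0],[0,0,0],20],[[0,0,0],[0,0,0],20],[[0,0,0],[0,0,0],20],[[0,0,0],[0,0,0],20],[[0,0,0],[0,0,0],20]]'
```

```text
clock: 4.12
position: [0.4646, 0.2497, 0.1485]
tcp_rot: [1.0, 0.019, -0.0, 0.001]
ft_force: [-1.4, -5.3, 2.7]
opening: 0.387
grasp_force: 30.0
```

The grip is pinched: 33.7 mm opening, 30 N. Swinging half way along the arc.

```bash
python3 -m handwheel '[[[0,0,0],[5,1,-10],20],[[0,0,0],[12,1,-20],20],[[0,0,0],[19,1,-30],20],[[0,0,0],[27,1,-38],20],[[0,0,0],[36,1,-46],20],[[0,0,0],[46,1,-53],20],[[0,0,0],[46,1,-53],20],[[0,0,0],[46,1,-53],20]]'
python3 -c "
from h import *
o=manip.get_obs(); v=o['position']+[0,0,.008]-[.574,.253,.105]; print(np.hypot(v[0],v[2]),np.arctan2(v[0],v[2])+1.15)"
```

```text
clock: 4.78
position: [0.5118, 0.2513, 0.2028]
tcp_rot: [1.0, 0.019, 0.001, 0.0]
ft_force: [-0.9, -4.6, 1.2]
opening: 0.385
grasp_force: 30.0
0.12272164689723505 0.6181749772084755
```

```bash
python3 -m handwheel '[[[0,0,0],[10,0,-6],20],[[0,0,0],[21,0,-10],20],[[0,0,0],[33,0,-14],20],[[0,0,0],[45,0,-16],20],[[0,0,0],[52,0,-17],20],[[0,0,0],[57,0,-17],20],[[0,0,0],[61,0,-17],20],[[0,0,0],[65,0,-17],20],[[0,0,0],[65,0,-17],20],[[0,0,0],[65,0,-17],20]]'
python3 -c "
from h import *
o=manip.get_obs(); v=o['position']+[0,0,.008]-[.574,.253,.105]; print(np.hypot(v[0],v[2]),np.arctan2(v[0],v[2])+1.15)"
```

```text
clock: 5.62
position: [0.575, 0.2536, 0.22]
tcp_rot: [1.0, 0.019, -0.001, 0.001]
ft_force: [-3.5, -6.6, 6.6]
opening: 0.385
grasp_force: 30.0
0.12301086543879751 1.158340643482535
```

```bash
python3 -m handwheel '[[[0,0,0],[3,0,0],20],[[0,0,0],[6,0,0],20],[[0,0,0],[6,0,0],20],[[0,0,0],[6,0,0],20]]'
python3 - <<'E'
from h import *
im,d=grab('side','s4'); cv2.imwrite('pics/c4.png',cv2.resize(im[150:310,120:320,::-1],None,fx=3.7,fy=3.7,interpolation=cv2.INTER_CUBIC))
P=pts('top',grab('top','t4')[1]); z=P[...,2]; m=(abs(P[...,0]-.69)<.055)&(abs(P[...,1]-.26)<.085)&(z>.06)&(z<.09); print(np.percentile(z[m],[5,25,50,75,95]).round(4))
P=pts('top',np.load('pics/top1.npy')); z=P[...,2]; m=(abs(P[...,0]-.69)<.055)&(abs(P[...,1]-.26)<.085)&(z>.06)&(z<.09); print(np.percentile(z[m],[5,25,50,75,95]).round(4))
E
```

```text
clock: 5.95
position: [0.5774, 0.2537, 0.2199]
tcp_rot: [1.0, 0.019, -0.005, 0.001]
ft_force: [-18.4, -9.0, 13.8]
opening: 0.388
grasp_force: 30.0
[0.0656 0.0674 0.0689 0.0703 0.0732]
[0.0746 0.0765 0.0779 0.0793 0.0817]
```

View pics/c4.png

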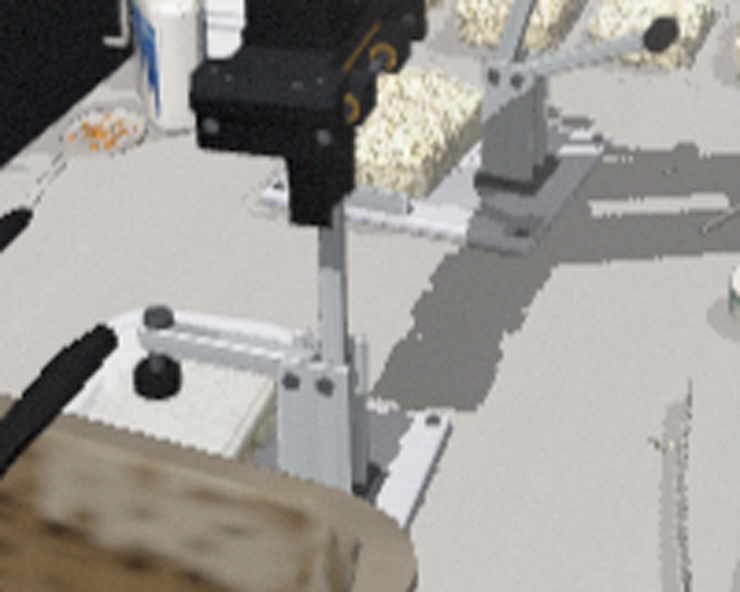

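The lid surface dropped 9 mm (0.0779 to 0.0689) and the push force rose at the stop. In the crop the arm is level with its foot on the lid at (157,378), so it is pressed home. Swinging back along the same arc.

```bash
python3 -m handwheel '[[[0,0,0],[0,0,0],20],[[0,0,0],[-6,0,0],20],[[0,0,0],[-13,0,0],20],[[0,0,0],[-25,0,0],20],[[0,0,0],[-37,0,3],20],[[0,0,0],[-49,0,6],20],[[0,0,0],[-60,0,11],20],[[0,0,0],[-70,0,17],20],[[0,0,0],[-80,0,24],20],[[0,0,0],[-89,0,31],20],[[0,0,0],[-98,0,40],20],[[0,0,0],[-105,0,49],20],[[0,0,0],[-112,0,59],20],[[0,0,0],[-117,0,69],20],[[0,0,0],[-117,0,69],20],[[0,0,0],[-117,0,69],20]]'
```

```text
clock: 7.38
position: [0.4644, 0.2497, 0.1498]
tcp_rot: [1.0, 0.019, -0.0, 0.0]
ft_force: [0.4, -5.6, -0.5]
opening: 0.382
grasp_force: 30.0
```

The handle is back at its starting spot. Releasing it and then rising straight up.

```bash
python3 -m handwheel '[[[0,0,0],[0,0,0],100],[[0,0,0],[0,0,0],100],[[0,0,0],[0,0,0],100],[[0,0,0],[0,0,0],100],[[0,0,0],[0,0,0],100],[[0,0,0],[0,0,0],100],[[0,0,0],[0,0,0],100],[[0,0,0],[0,0,0],100],[[0,0,0],[0,0,-15],100],[[0,0,0],[0,0,-40],100],[[0,0,0],[0,0,-80],100],[[0,0,0],[-30,0,-110],100],[[0,0,0],[-60,0,-110],100],[[0,0,0],[-60,0,-110],100],[[0,0,0],[-60,0,-110],100],[[0,0,0],[-60,0,-110],100]]'
python3 - <<'E'
from h import *
im,d=grab('side','s5'); cv2.imwrite('pics/c5.png',cv2.resize(im[150:310,120:320,::-1],None,fx=3.7,fy=3.7,interpolation=cv2.INTER_CUBIC))
plan([])
E
```

```text
clock: 8.72
position: [0.4048, 0.2479, 0.2593]
tcp_rot: [1.0, 0.019, 0.0, -0.0]
ft_force: [0.3, -0.1, -1.1]
opening: 1.004
grasp_force: 0.0
t 8.77 p [0.405  0.2478 0.259 ] F [0.6 0.2 0.1] turn [0.02 0.02 0.06]
```

View pics/c5.png

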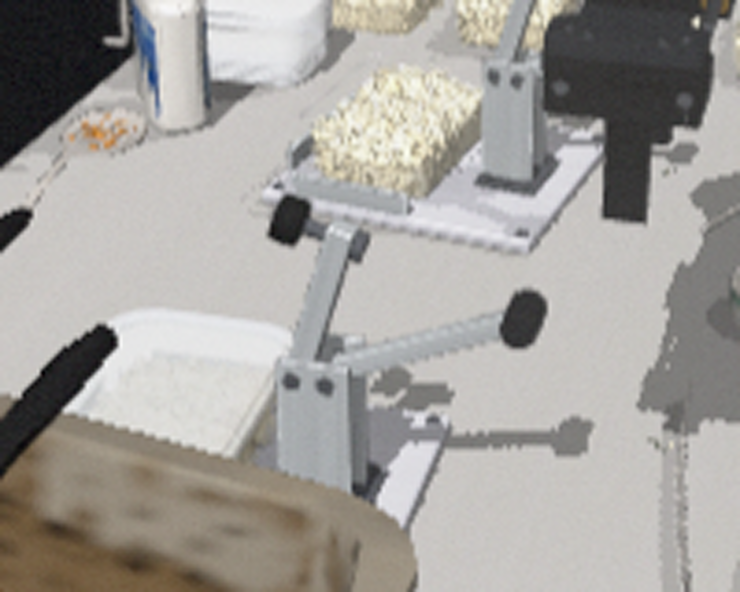

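The handle is fully open again, with its grip at crop (523,318). The lid is down and the gripper is clear of everything.

```bash
python3 -c "
from bench import manip
print(manip.finish_job())"
```

```text
the job is handed in; nothing more can be done
None
```

The clamp pressed the lid about 9 mm down to home, its handle is swung back fully open and released, the other press was not touched, and the job was handed in at about 9 s; no verdict was returned.

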